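# Sanded tube pair to the priming tray

## Task

Pick up the two long aluminium square tubes together in one grasp and lift them as a pair well clear of their timber rest (at least 60 mm up), then set them down gently, without dropping them, side by side in the middle of the two timber bearers of the grey tray, lying lengthwise along the tray, and let go. The two shorter tubes on the other rest are not wanted.

Things in the scene. Friction and masses are not known exactly. Their poses are not given: they have to be found in the camera images.
- long_a_mid (a point): One of the two long tubes: bare aluminium square tube, 170 mm long, 20 x 20 mm in section, about 60 g. The point is its centre, half-way up; x runs along its length, z up. It starts beside its twin, parallel, 2 to 8 mm of air between them, centre 49 mm above the table. The pair on the other, similar rest looks the same but is only 100 mm long.
- long_b_mid (a point): The other long tube of the pair, the same in every way: 170 mm long, 20 x 20 mm, about 60 g. The point is its centre, half-way up; x runs along its length, z up.
- rest_long_top (a point): Fixed timber rest under the long tubes: two dark bearers 30 mm high on a 9 mm plywood base, 140 x 100 mm. The point is the centre between them at the height of their tops, 39 mm above the table; x runs along the tubes. Bearers run along y, each 18 mm wide, 82 mm clear between them: room for fingers to reach down beside the middle of the tubes.
- tray_floor (a point): Grey open tray, fixed, 240 (x) by 160 mm (y), rim 25 mm above the table. The point is the centre of its floor, 5 mm above the table; x along its length, z up. Two bearers stand across it along y, at x = -50 and +50 mm, each 16 mm wide, 110 long, 30 high: a tube lying on them has its centre 40 mm above the point. A small end plug, 14 mm high, lies in a corner.

How it is judged (in metres and radians):
On the way:
1. both long tubes are in the air at once, side by side (height (world z) of each of long_a_mid, long_b_mid above 0.09 m and distance between long_a_mid and long_b_mid below 0.035 m), for 0.2 s.
At the end, for the whole second after the job is handed in: Both long tubes lie on the tray's two bearers (centres 33 to 47 mm above the tray floor), side by side (centres within 35 mm of each other), each centre within 30 mm of the tray's centre along it and 35 mm across it, each within 12 degrees of the tray's length, at rest (x of long_a_mid in the frame of tray_floor between -0.03 and 0.03 m and y of long_a_mid in the frame of tray_floor between -0.035 and 0.035 m and z of long_a_mid in the frame of tray_floor between 0.033 and 0.047 m and angle between the x axis of each of long_a_mid, long_b_mid and the x axis of tray_floor, either way round below 0.21 rad and linear speed of each of long_a, long_b below 0.02 m/s and x of long_b_mid in the frame of tray_floor between -0.03 and 0.03 m and y of long_b_mid in the frame of tray_floor between -0.035 and 0.035 m and z of long_b_mid in the frame of tray_floor between 0.033 and 0.047 m and distance between long_a_mid and long_b_mid below 0.035 m); the robot touches nothing.
It fails at once if a long tube is dropped (moves faster than 0.5 m/s with no finger on it) ((linear speed of long_a above 0.5 m/s and contact force between the fingers and long_a below 0.05 N) or (linear speed of long_b above 0.5 m/s and contact force between the fingers and long_b below 0.05 N)).
It also fails if it takes over 45 s, if anything falls off the work surface, if the arm or the gripper's body presses on something with over 40 N, if the wrist force passes 120 N, or if a joint passes its speed limit or range.

## Robot

A 6-joint arm with a two-finger parallel gripper is mounted at the origin on the work surface. World frame = base frame: x ahead of the robot, y to its left, z up, the work surface at z = 0. Lengths are in m, angles in degrees, forces in N, time in s.
With the tool pointing down it reaches from about 0.25 to 0.725 m from the base axis. Payload 9.7 kg.
Tool frame: the origin (TCP) lies midway between the tips of the shut fingers; the grasp point (between the pads) lies 19 mm behind it; z points along the fingers, y is the line along which they close (so a half turn about z gives the same grasp; the last joint's range is limited). The gripper opens to 85 mm and grips with 20 to 120 N. Pads are 22 mm wide; open, the fingers measure 114 mm over their backs; the gripper's body (76 mm by 85 mm) begins 54 mm behind the grasp point. The pads swing forward as they close: fully open they stand 13 mm farther back than shut.
Start: joints at [-74.141, 4.979, 10.078, 95.1, 0, 90], TCP at [0.15, -0.529, 0.231] pointing down, gripper open.
Joint ranges: [-179.16, 179.16], [-48.56, 103.87], [-65.8, 70.77], [-126.05, 130.52], [-82.76, 87.17], [-180, 180]. Speed limits (degrees/s): [127.2, 127.2, 147.25, 180, 180, 180].

## Interface

Orientations are given as [roll, pitch, yaw] about the fixed x, y, z axes, in that order (R = Rz(yaw) Ry(pitch) Rx(roll)).
In Python, from workcell import bot gives the robot as it stands. The module is installed in compiled form; this text tells all that it offers.
- The arm moves only by the tool send_rows, never from a script. Its argument "moves" is one flat list of numbers, 7 for each row, row after row: the shift along the world's x, y, z normalised to -1 to 1, where 1 is 0.025 m, then the turn, a rotation vector about the world's x, y, z normalised to -1 to 1, where 1 is 0.15 rad, then the closure, from -1 (fully open) to 1 (shut), so that 0 is half open. A call has 1 to 8 rows; each row shifts and turns the commanded pose from where the row before left it; what a row does not reach is not made up. A row lasts 1/8 s, in which the tool goes at most 62.5 mm and 10.7 degrees, less where a joint would pass 70% of its speed; a pose out of reach is approached as far as the arm can. A call with a number of a shift or a turn outside -1 to 1 is refused whole. A call with a gripper value outside its range is refused whole. The fingers move at their own pace and stop on an object; "squeeze" is the grip in N (left out, the last holds). Time passes only in rows, so rows that do not move let the fingers close. It gives the time, the measured TCP pose, the force, the opening and the grip force at its end, in the units of the state.
- bot.get_obs(): the state, without advancing time (a new reading comes with each control period).
- bot.camera(name): name is "scene" or "top" or "wrist"; returns a dict with "color" (420x560x3 uint8, red, green, blue), "camera_matrix" (3x3 intrinsics, pixels), "R" (3x3) and "t" (3): a world point X has camera coordinates R X + t. Camera axes: x right, y down, z forward; pixel columns grow to the right and rows downward; lengths in m; the calibration is good to about 2 mm. A picture is of the moment at which its call begins. There is no depth.
- bot.job_done(): hands the job in; it is judged then, once.
Trained networks look in the newest picture that a camera, given by its name, has taken for a name from the list of things; names that differ only in an ending like _2 or _b are one class to them, and where a whole thing is asked for, a point or a joint stands for the part that bears it (a point fixed in the world has none). Each returns a list of dicts, best first, with "p" (0 to 1); they miss things now and then, are a little off and sometimes report something else, mostly with a low value. They report only what shows in the picture. A call takes as long as a camera call.
- bot.boxes_of(camera, query): "extent" ([left, top, right, bottom] in pixels, round what is visible of it).
- bot.trace(camera, query): "region" (420x560 bool, what is visible of it) and "extent" ([left, top, right, bottom] in pixels, round what is visible of it).
- bot.landmark_of(camera, query): "pixel" ([column, row] in pixels: a listed point, or the origin of a listed thing).
The state is a dict: "time": time; "q": joint angles; "qd": joint speeds; "joint_efforts": joint torques, N m; "ee_pos": TCP position; "tcp_rot": TCP orientation; "wrist_force": force on the tool from outside, world axes, zero at the start; "torque": the same for the moment, N m; "opening": finger opening in m; "grasp_force": force on a finger pad.
Only numpy, scipy, OpenCV 4.12 (cv2) and the standard library are available. Lean on these libraries where they do the work, as an engineer would, in place of code of your own. Each camera call takes 0.05 s, during which the arm holds its last target. There are 200 camera calls.

## Working session

There is one attempt and no reset: what is moved stays moved. The work goes in short steps, Python scripts to look and compute and a tool call to move; the robot and the scene stay as the last step left them, time stands still between calls to the robot, and variables do not carry over. Pictures are saved under pics/ and viewed, at most 10 in all, crops included, and the job is handed in when it is done.

Besides the shell and the picture viewer there is one more tool, called after "Emit:" as name(argument=value, ...) on one line, values as JSON. send_rows: Moves the arm, as the interface text tells. Its arguments: {"type":"object","properties":{"moves":{"type":"array"},"squeeze":{"type":"number"}},"required":["moves"]}

```bash
mkdir -p pics; cat > h.py <<'E'
from workcell import bot
import numpy as np, cv2
def ray(c,px,z):
    K=c["camera_matrix"];R=np.array(c["R"]);t=np.array(c["t"])
    d=R.T@np.linalg.inv(K)@np.array([px[0],px[1],1.]);o=-R.T@t
    return o+d*(z-o[2])/d[2]
def save(c,n): cv2.imwrite("pics/"+n,cv2.cvtColor(c["color"],cv2.COLOR_RGB2BGR))
E
python3 - <<'E'
from h import *
o=bot.get_obs(); print(o["time"],o["ee_pos"],o["tcp_rot"],o["opening"])
c=bot.camera("top"); save(c,"top.png")
for q,z in [("long_a_mid",.049),("rest_long_top",.039),("tray_floor",.005)]:
    for d in bot.landmark_of("top",q)[:4]: print(q,d["p"],d["pixel"],ray(c,d["pixel"],z).round(4))
for d in bot.trace("top","long_a_mid")[:5]:
    m=d["region"]; ys,xs=np.nonzero(m); r=cv2.minAreaRect(np.c_[xs,ys].astype(np.float32))
    print(d["p"],d["extent"],[ray(c,p,.059)[:2].round(4).tolist() for p in cv2.boxPoints(r)])
E
```

```text
0.0 [ 0.15023437 -0.52885367  0.23057524] [-1.79924576e+02  7.82789926e-05  1.58597236e+01] 0.08548232828107287
long_a_mid 0.86 [434.7, 186.1] [ 0.5477 -0.279   0.049 ]
rest_long_top 0.89 [435.4, 187.9] [ 0.5461 -0.2837  0.039 ]
tray_floor 0.76 [130.6, 212.7] [0.4916 0.31   0.005 ]
0.74 [423.0, 140.6, 444.1, 231.4] [[0.632, -0.2557], [0.6339, -0.2843], [0.4646, -0.288], [0.4626, -0.2603]]
```

View pics/top.png

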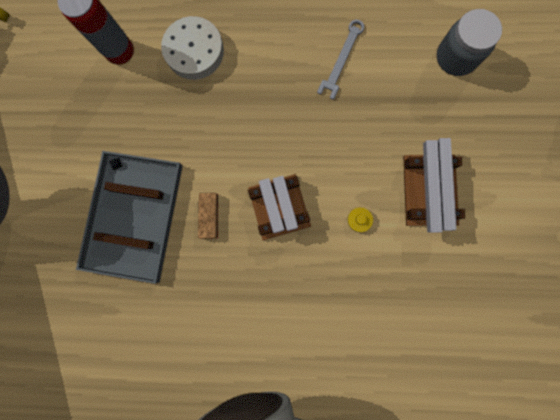

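The top view shows the long pair at about (440,185), the short pair at (280,205), and the tray centred near (130,216) with its bearers at rows 190 and 241. I'll measure the angles next.

```bash
python3 - <<'E'
from h import *
c=bot.camera("top"); im=c["color"].astype(int)
m=(im.min(2)>105)&(im[...,0]-im[...,2]<15); m[:, :400]=0; m[:,480:]=0; m[:125]=0; m[250:]=0
ys,xs=np.nonzero(m); r=cv2.minAreaRect(np.c_[xs,ys].astype(np.float32)); b=np.array([ray(c,p,.059)[:2] for p in cv2.boxPoints(r)])
print(len(xs),r,b.round(4),b.mean(0))
for d in bot.trace("top","tray_floor")[:1]:
    ys,xs=np.nonzero(d["region"]); r=cv2.minAreaRect(np.c_[xs,ys].astype(np.float32)); b=np.array([ray(c,p,.02)[:2] for p in cv2.boxPoints(r)]);print(r,b.round(4),b.mean(0))
# bearers
m=(im[...,0]-im[...,2]>20)&(im.max(2)<130); m[:175]=0;m[260:]=0;m[:,:90]=0;m[:,168:]=0
n,l,s,ce=cv2.connectedComponentsWithStats(m.astype(np.uint8))
for i in range(1,n):
    if s[i,4]>100:
        ys,xs=np.nonzero(l==i); print(s[i],cv2.minAreaRect(np.c_[xs,ys].astype(np.float32)),ray(c,ce[i],.033))
E
```

```text
2133 ((440.1793212890625, 184.5482940673828), (92.83952331542969, 25.66152572631836), 86.633544921875) [[ 0.6344 -0.2594]
 [ 0.6377 -0.3061]
 [ 0.4664 -0.3105]
 [ 0.4627 -0.2651]] [ 0.55029438 -0.28527328]
((129.78604125976562, 216.0493621826172), (84.55499267578125, 124.02042388916016), 11.154659271240234) [[0.3784 0.4033]
 [0.6226 0.3755]
 [0.591  0.2035]
 [0.3515 0.2371]] [0.48587911 0.30484412]
[105 182  55  16 409] ((131.7582244873047, 189.98092651367188), (54.744571685791016, 7.774614334106445), 9.272602081298828) [0.53371818 0.29856551 0.033     ]
[ 94 233  56  16 400] ((121.55406188964844, 240.17568969726562), (55.73126220703125, 7.726752281188965), 9.462321281433105) [0.43513099 0.31084209 0.033     ]
```

Emit:
send_rows(moves=[1,0.64,0,0,0,-0.2,-1,1,0.64,0,0,0,-0.2,-1,1,0.64,0,0,0,-0.2,-1,1,0.64,0,0,0,-0.2,-1,1,0.64,0,0,0,-0.2,-1,1,0.64,0,0,0,-0.2,-1,1,0.64,0,0,0,-0.2,-1,1,0.64,0,0,0,-0.1,-1], squeeze=40)

```text
time: 1.35
ee_pos: [0.3511, -0.4005, 0.2313]
tcp_rot: [180.0, -0.0, 2.9]
wrist_force: [1.1, -0.5, -0.5]
opening: 0.0856
grasp_force: 0.0
```

Emit:
send_rows(moves=[1,0.64,0,0,0,0,-1,1,0.64,0,0,0,0,-1,1,0.64,0,0,0,0,-1,1,0.64,0,0,0,0,-1,1,0.64,0,0,0,0,-1,1,0.64,0,0,0,0,-1,1,0.64,0,0,0,0,-1,0,0,0,0,0,0,-1])

```text
time: 2.35
ee_pos: [0.5264, -0.288, 0.2307]
tcp_rot: [-180.0, 0.0, 3.1]
wrist_force: [0.6, 0.3, -0.4]
opening: 0.0852
grasp_force: 0.0
```

```bash
python3 - <<'E'
from h import *
c=bot.camera("wrist"); save(c,"w1.png")
for q,z in [("long_a_mid",.059),("rest_long_top",.039)]:
    for d in bot.trace("wrist",q)[:3]:
        ys,xs=np.nonzero(d["region"]); r=cv2.minAreaRect(np.c_[xs,ys].astype(np.float32)); b=np.array([ray(c,p,z)[:2] for p in cv2.boxPoints(r)]);print(q,d["p"],d["extent"],b.round(4).tolist(),b.mean(0))
    for d in bot.landmark_of("wrist",q)[:3]: print(q,d["p"],d["pixel"],ray(c,d["pixel"],z-.01*(z>.05)).round(4))
E
```

```text
long_a_mid 0.75 [261.3, 71.1, 282.7, 252.2] [[0.4632, -0.2673], [0.6317, -0.264], [0.6325, -0.2833], [0.4641, -0.2898]] [ 0.54788785 -0.27607349]
rest_long_top 0.75 [235.1, 91.7, 336.1, 227.4] [[0.4874, -0.2357], [0.615, -0.2381], [0.6175, -0.3354], [0.4898, -0.3441]] [ 0.55241484 -0.28834195]
rest_long_top 0.59 [285.7, 163.9] [ 0.551  -0.2912  0.039 ]
```

View pics/w1.png

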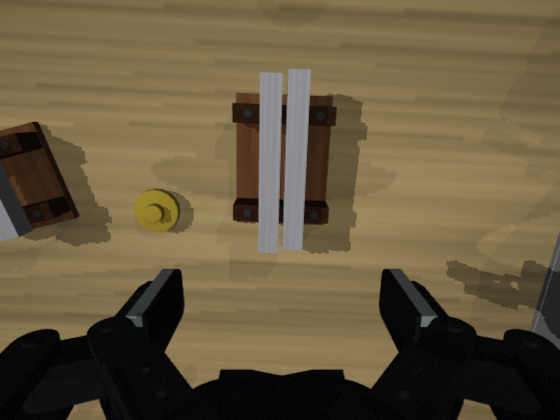

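The wrist view shows the long pair with corners near (260,73), (311,69), (302,250) and (258,252). The bearers are at rows 114 and 211, and the gap between them is free at about rows 125–200.

```bash
python3 - <<'E'
from h import *
c=bot.camera("wrist"); im=c["color"].astype(int)
b=np.array([ray(c,p,.059)[:2] for p in [(260,73),(311,69),(302,250),(258,252)]]);print(b.round(4),b.mean(0))
v=(b[0]+b[1]-b[2]-b[3]);print(np.degrees(np.arctan2(v[1],v[0])))
print("bearers",ray(c,(284,115),.039),ray(c,(281,211),.039))
for r in (100,160,230):
    x=np.nonzero((im[r,240:330].min(1)>95)&(im[r,240:330,0]-im[r,240:330,2]<20))[0]+240
    print(r,x.min(),x.max(),ray(c,(x.min(),r),.059)[:2],ray(c,(x.max()+1,r),.059)[:2])
E
```

```text
[[ 0.63   -0.2659]
 [ 0.6355 -0.3101]
 [ 0.4658 -0.3139]
 [ 0.4613 -0.2694]] [ 0.54815031 -0.28983005]
1.243151118589413
bearers [ 0.59597512 -0.28884425  0.039     ] [ 0.50004154 -0.29083585  0.039     ]
100 258 306 [ 0.60758956 -0.26483647] [ 0.60981598 -0.30849029]
160 257 304 [ 0.55427128 -0.26557109] [ 0.55656236 -0.31049347]
230 257 301 [ 0.48489375 -0.267688  ] [ 0.48717604 -0.31243923]
```

Emit:
send_rows(moves=[0.9,0,-0.8,0,0,-0.2,-1,0,0,-1,0,0,0,-1,0,0,-1,0,0,0,-1,0,0,-1,0,0,0,-1,0,0,-1,0,0,0,-1,0,0,-0.8,0,0,0,-1,0,0,-0.5,0,0,0,-1,0,0,0,0,0,0,-1])

```text
time: 3.65
ee_pos: [0.5472, -0.2891, 0.0782]
tcp_rot: [-180.0, 0.1, 1.2]
wrist_force: [-0.6, -0.8, 0.4]
opening: 0.0857
grasp_force: 0.0
```

Emit:
send_rows(moves=[0,0,-0.6,0,0,0,-1,0,0,-0.6,0,0,0,-1,0,0,-0.5,0,0,0,-1,0,0,-0.4,0,0,0,-1,0,0,0,0,0,0,-1,0,0,0,0,0,0,-1])

```text
time: 4.4
ee_pos: [0.548, -0.2891, 0.0267]
tcp_rot: [180.0, -0.0, 1.3]
wrist_force: [0.6, -0.2, -0.2]
opening: 0.0857
grasp_force: 0.0
```

Emit:
send_rows(moves=[0,0,0,0,0,0,-0.4,0,0,0,0,0,0,-0.2,0,0,0,0,0,0,0,0,0,0,0,0,0,0.2,0,0,0,0,0,0,0.4,0,0,0,0,0,0,0.6,0,0,0,0,0,0,0.8,0,0,0,0,0,0,1], squeeze=50)

```text
time: 5.4
ee_pos: [0.548, -0.2891, 0.0267]
tcp_rot: [180.0, -0.0, 1.3]
wrist_force: [-0.5, 0.1, 6.0]
opening: 0.0396
grasp_force: 51.5
```

Emit:
send_rows(moves=[0,0,0,0,0,0,1,0,0,0,0,0,0,1,0,0,0.2,0,0,0,1,0,0,0.2,0,0,0,1,0,0,0.2,0,0,0,1,0,0,0.2,0,0,0,1,0,0,0,0,0,0,1])

```text
time: 6.28
ee_pos: [0.5481, -0.2892, 0.0469]
tcp_rot: [180.0, -0.0, 1.2]
wrist_force: [0.7, -0.3, -1.1]
opening: 0.0396
grasp_force: 50.8
```

```bash
python3 - <<'E'
from h import *
a=bot.camera("wrist")["color"];b=bot.camera("scene")["color"]
cv2.imwrite("pics/g1.png",cv2.resize(cv2.cvtColor(np.hstack([a,b]),cv2.COLOR_RGB2BGR),(800,300)))
E
```

```text
(no output)
```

View pics/g1.png

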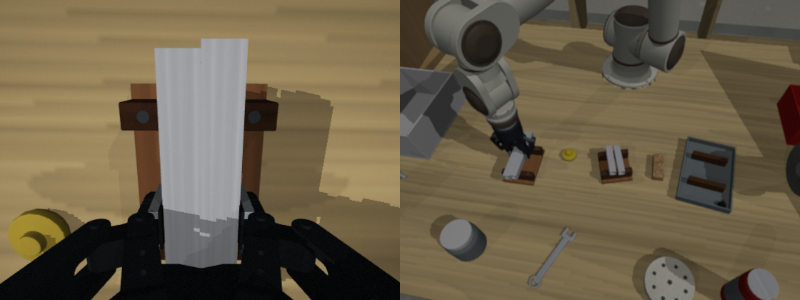

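Both tubes are held between the pads with a grip of about 51 N at 39.6 mm opening. Next I lift them and carry them over.

Emit:
send_rows(moves=[0,0,0.4,0,0,0,1,0,0,0.8,0,0,0,1,0,0,0.9,0,0,0,1,0,0,0.9,0,0,0,1,0,0,0.9,0,0,0,1,0,0,0.5,0,0,0,1,0,0,0,0,0,0,1,0,0,0,0,0,0,1])

```text
time: 7.38
ee_pos: [0.5476, -0.289, 0.1555]
tcp_rot: [-180.0, 0.1, 1.2]
wrist_force: [-0.4, 0.7, -1.5]
opening: 0.0393
grasp_force: 50.7
```

Emit:
send_rows(moves=[-0.1,0.3,0,0,0,0,1,-0.1,0.6,0,0,0,0,1,-0.1,0.9,0,0,0,-0.1,1,-0.1,0.9,0,0,0,-0.1,1,-0.1,0.9,0,0,0,-0.1,1,-0.1,0.9,0,0,0,-0.1,1,-0.1,0.9,0,0,0,-0.1,1,-0.1,0.9,0,0,0,-0.1,1])

```text
time: 8.38
ee_pos: [0.5272, -0.1299, 0.1562]
tcp_rot: [-180.0, 0.0, -3.9]
wrist_force: [0.8, -0.3, -0.5]
opening: 0.0395
grasp_force: 50.7
```

Emit:
send_rows(moves=[-0.1,0.9,0,0,0,-0.1,1,-0.1,0.9,0,0,0,-0.1,1,-0.1,0.9,0,0,0,-0.1,1,-0.1,0.9,0,0,0,-0.1,1,-0.1,0.9,0,0,0,0,1,-0.1,0.9,0,0,0,0,1,-0.1,0.9,0,0,0,0,1,-0.1,0.9,0,0,0,0,1])

```text
time: 9.38
ee_pos: [0.503, -0.0094, 0.1563]
tcp_rot: [-177.4, 0.0, -2.5]
wrist_force: [-0.2, 0.4, -1.7]
opening: 0.0392
grasp_force: 50.7
```

Emit:
send_rows(moves=[-0.1,0.9,0,0,0,0,1,-0.1,0.9,0,0,0,0,1,-0.1,0.9,0,0,0,0,1,-0.1,0.9,0,0,0,0,1,-0.1,0.9,0,0,0,0,1,-0.1,0.9,0,0,0,0,1,-0.1,0.6,0,0,0,0,1,0,0,0,0,0,0,1])

```text
time: 10.38
ee_pos: [0.4869, 0.0615, 0.1564]
tcp_rot: [-174.1, 0.0, 3.8]
wrist_force: [-0.2, 0.0, -1.0]
opening: 0.0395
grasp_force: 50.7
```

```bash
python3 - <<'E'
from h import *
o=bot.get_obs(); print(np.round(o["q"],1),o["ee_pos"],o["tcp_rot"])
E
```

```text
[  3.8  -4.1  -7.5  86.6   5.9 179.9] [0.48687484 0.06146462 0.15639172] [-1.74095873e+02  4.27046076e-02  3.82580320e+00]
```

Joint 6 ran into its +180° limit. The grasp is symmetric, so I turn the tool about +170° the other way.

Emit:
send_rows(moves=[0,0,0,0,0,0.4,1,0,0,0,-0.3,0,0.8,1,0,0,0,-0.3,-0.1,1,1,0,0,0,0,0,1,1,0,0,0,0,0,1,1,0,0,0,0,0,1,1,0,0,0,0,0,1,1,0,0,0,0,0,1,1])

```text
time: 11.38
ee_pos: [0.4871, 0.0609, 0.1563]
tcp_rot: [-179.3, 0.5, 65.9]
wrist_force: [0.0, 0.5, -1.9]
opening: 0.0396
grasp_force: 50.7
```

Emit:
send_rows(moves=[0,0,0,0,0,1,1,0,0,0,0,0,1,1,0,0,0,0,0,1,1,0,0,0,0,0,1,1,0,0,0,0,0,1,1,0,0,0,0,0,1,1,0,0,0,0,0,0.5,1,0,0,0,0,0,0,1])

```text
time: 12.38
ee_pos: [0.487, 0.0609, 0.1564]
tcp_rot: [-179.3, 0.5, 121.4]
wrist_force: [0.1, -0.4, -1.2]
opening: 0.0396
grasp_force: 50.7
```

```bash
python3 - <<'E'
from h import *
from scipy.spatial.transform import Rotation as R
o=bot.get_obs(); print(np.round(o["q"],1),o["ee_pos"],o["tcp_rot"],o["opening"])
T=R.from_euler("xyz",[180,0,172.9],degrees=True)
print("rot units",(T*R.from_euler("xyz",o["tcp_rot"],degrees=True).inv()).as_rotvec()/.15,"pos units",(np.array([.485,.305,.156])-o["ee_pos"])/.025)
E
```

```text
[ 7.6 -3.6 -6.9 87.1 -0.7 66.1] [0.48702479 0.06092314 0.1563644 ] [-179.33998924    0.52278118  121.44083327] 0.039626590733967716
rot units [0.1008636  0.00980505 5.98778555] pos units [-0.08099154  9.76307443 -0.01457596]
```

Emit:
send_rows(moves=[0,0.4,0,0,0,0.8,1,0,0.8,0,0,0,0.8,1,0,0.9,0,0,0,0.8,1,0,0.9,0,0,0,0.8,1,0,0.9,0,0,0,0.8,1,0,0.9,0,0,0,0.8,1,0,0.9,0,0,0,0.8,1,0,0.9,0,0,0,0.4,1])

```text
time: 13.38
ee_pos: [0.487, 0.2268, 0.1564]
tcp_rot: [-179.3, 0.5, 173.1]
wrist_force: [0.1, 0.2, -0.4]
opening: 0.0392
grasp_force: 50.7
```

Emit:
send_rows(moves=[0,0.9,0,0,0,0,1,0,0.9,0,0,0,0,1,0,0.8,0,0,0,0,1,0,0.4,0,0,0,0,1,0,0,0,0,0,0,1,0,0,0,0,0,0,1])

```text
time: 14.12
ee_pos: [0.487, 0.3007, 0.1564]
tcp_rot: [-179.3, 0.5, 173.0]
wrist_force: [-0.8, -0.9, -1.5]
opening: 0.0396
grasp_force: 50.7
```

```bash
python3 - <<'E'
from h import *
from scipy.spatial.transform import Rotation as R
o=bot.get_obs(); print(np.round(o["q"],1),o["ee_pos"],o["tcp_rot"],o["opening"])
T=R.from_euler("xyz",[180,0,172.9],degrees=True)
print("rot units",(T*R.from_euler("xyz",o["tcp_rot"],degrees=True).inv()).as_rotvec()/.15,"pos units",(np.array([.485,.305,.156])-o["ee_pos"])/.025)
a=bot.camera("wrist");save(a,"w2.png")
E
```

```text
[32.1  7.2  4.2 87.  -0.8 39.1] [0.48699576 0.30072431 0.15636293] [-179.3263387     0.51060332  173.03846852] 0.0396131453079284
rot units [ 0.08506616  0.04936966 -0.01576198] pos units [-0.07983051  0.17102768 -0.01451732]
```

View pics/w2.png

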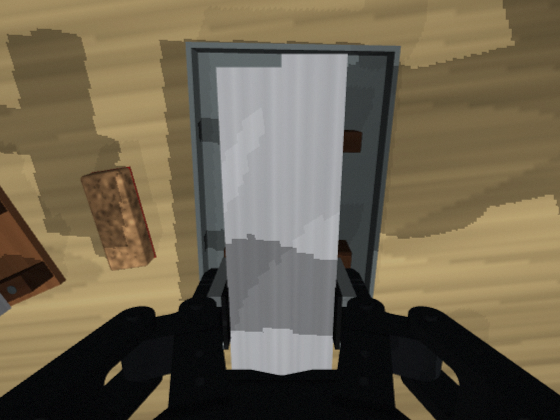

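The wrist view shows both tubes held over the tray and aligned with it, with rim corners at (188,45) and (398,48). I'll check the tray pose from this closer view.

```bash
python3 - <<'E'
from h import *
c=bot.camera("wrist")
L,Rr=[ray(c,p,.025)[:2] for p in [(188,45),(398,48)]]
e=[ray(c,p,.025)[:2] for p in [(197,180),(379,250)]]
print(L,Rr,np.linalg.norm(L-Rr),e)
u=(L-Rr)/np.linalg.norm(L-Rr); n=np.array([-u[1],u[0]]); n*=np.sign(n[0])
print("axis deg",np.degrees(np.arctan2(n[1],n[0])),"centre",(L+Rr)/2+n*.12)
for p in e: print("edge dir",[np.degrees(np.arctan2(*(p-q)[::-1])) for q in (L,Rr)])
# tube ends at top face and current height
z=.156+.022+.010
print([ray(c,p,z)[:2].round(4) for p in [(218,68),(282,67),(282,55),(348,55)]])
E
```

```text
[0.35825036 0.24493399] [0.37943115 0.39893901] 0.15545471958693743 [array([0.45900444, 0.23180086]), array([0.53961666, 0.37908104])]
axis deg -7.830940657399283 centre [0.48772168 0.30558643]
edge dir [np.float64(-7.4265424121284305), np.float64(-64.54121211875136)]
edge dir [np.float64(36.488370621779204), np.float64(-7.066821193472972)]
[array([0.399 , 0.2922]), array([0.4011, 0.3115]), array([0.3978, 0.3119]), array([0.4002, 0.3314])]
```

Emit:
send_rows(moves=[0,0.2,-0.4,0.08,0.05,0,1,0,0,-0.8,0,0,0,1,0,0,-0.8,0,0,0,1,0,0,-0.8,0,0,0,1,0,0,-0.8,0,0,0,1,0,0,-0.6,0,0,0,1,0,0,-0.4,0,0,0,1,0,0,0,0,0,0,1])

```text
time: 15.22
ee_pos: [0.4867, 0.3059, 0.0407]
tcp_rot: [-179.9, -0.0, 173.1]
wrist_force: [0.3, 0.1, -1.1]
opening: 0.0394
grasp_force: 50.7
```

Emit:
send_rows(moves=[0,0,-0.2,0,0,0,1,0,0,-0.2,0,0,0,1,0,0,-0.1,0,0,0,1,0,0,-0.06,0,0,0,1,0,0,0,0,0,0,1])

```text
time: 15.85
ee_pos: [0.4869, 0.3062, 0.0273]
tcp_rot: [-180.0, 0.0, 173.1]
wrist_force: [-0.4, 0.6, -1.8]
opening: 0.0396
grasp_force: 50.7
```

Emit:
send_rows(moves=[0,0,-0.05,0,0,0,1,0,0,-0.05,0,0,0,1,0,0,0,0,0,0,1])

```text
time: 16.23
ee_pos: [0.4869, 0.3061, 0.0248]
tcp_rot: [-180.0, -0.0, 173.1]
wrist_force: [0.1, 0.1, -1.4]
opening: 0.0392
grasp_force: 50.7
```

Emit:
send_rows(moves=[0,0,-0.04,0,0,0,1,0,0,0,0,0,0,1])

```text
time: 16.48
ee_pos: [0.4869, 0.3061, 0.0238]
tcp_rot: [-180.0, 0.0, 173.1]
wrist_force: [-0.3, -0.4, -2.5]
opening: 0.0393
grasp_force: 50.7
```

Emit:
send_rows(moves=[0,0,-0.03,0,0,0,1,0,0,0,0,0,0,1])

```text
time: 16.73
ee_pos: [0.4869, 0.3061, 0.023]
tcp_rot: [-180.0, -0.0, 173.1]
wrist_force: [-0.7, -0.4, -1.2]
opening: 0.0391
grasp_force: 50.7
```

Emit:
send_rows(moves=[0,0,-0.03,0,0,0,1,0,0,0,0,0,0,1])

```text
time: 16.98
ee_pos: [0.487, 0.3062, 0.0227]
tcp_rot: [-180.0, 0.0, 173.1]
wrist_force: [-0.9, -0.3, 1.8]
opening: 0.0392
grasp_force: 51.1
```

Emit:
send_rows(moves=[0,0,-0.02,0,0,0,1,0,0,0,0,0,0,1])

```text
time: 17.23
ee_pos: [0.487, 0.3062, 0.0226]
tcp_rot: [-180.0, 0.0, 173.1]
wrist_force: [-3.4, -2.2, 6.5]
opening: 0.0391
grasp_force: 51.6
```

Emit:
send_rows(moves=[0,0,0,0,0,0,0.2,0,0,0,0,0,0,0.1,0,0,0,0,0,0,0.05,0,0,0,0,0,0,0,0,0,0,0,0,0,-0.1,0,0,0,0,0,0,-0.3,0,0,0,0,0,0,-0.6,0,0,0,0,0,0,-0.8], squeeze=20)

```text
time: 18.23
ee_pos: [0.487, 0.3061, 0.0218]
tcp_rot: [-180.0, 0.0, 173.1]
wrist_force: [-0.6, 0.1, 0.7]
opening: 0.0768
grasp_force: 0.0
```

Emit:
send_rows(moves=[0,0,0,0,0,0,-0.8,0,0,0.2,0,0,0,-0.8,0,0,0.4,0,0,0,-0.8,0,0,0.8,0,0,0,-0.8,0,0,1,0,0,0,-0.8,0,0,1,0,0,0,-0.8,0,0,1,0,0,0,-0.8,0,0,1,0,0,0,-0.8])

```text
time: 19.23
ee_pos: [0.487, 0.3062, 0.1587]
tcp_rot: [180.0, 0.1, 173.1]
wrist_force: [-0.1, -0.5, 0.5]
opening: 0.0771
grasp_force: 0.0
```

Emit:
send_rows(moves=[0.5,0,0.8,0,0,0,-0.8,1,0,0.4,0,0,0,-0.8,0.8,0,0,0,0,0,-0.8,0,0,0,0,0,0,-0.8])

```text
time: 19.73
ee_pos: [0.5452, 0.306, 0.1871]
tcp_rot: [-180.0, 0.0, 173.0]
wrist_force: [-0.1, 1.2, -0.3]
opening: 0.0768
grasp_force: 0.0
```

```bash
python3 - <<'E'
from h import *
c=bot.camera("wrist");a=c["color"];b=bot.camera("scene")["color"]
cv2.imwrite("pics/p1.png",cv2.resize(cv2.cvtColor(np.hstack([a,b]),cv2.COLOR_RGB2BGR),(800,300)))
for d in bot.landmark_of("wrist","long_a_mid"):print(d["p"],d["pixel"],ray(c,d["pixel"],.045))
E
```

```text
0.95 [260.1, 132.8] [0.48520869 0.29543289 0.045     ]
```

View pics/p1.png

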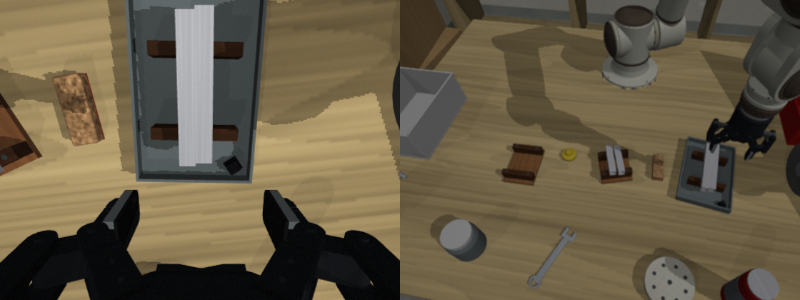

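The two tubes lie side by side, centred on both tray bearers and parallel to the tray. The gripper is clear of them.

```bash
python3 -c "
from workcell import bot
print(bot.job_done())"
```

```text
the job is handed in; nothing more can be done
None
```

I picked up both long tubes in one grasp, lifted them clear of their rest and set them down side by side in the middle of the tray's two bearers; I let go and handed the job in at about 20 s, and no verdict was reported back.

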